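# Function check of a weld turntable's stop button

### The job

Check the turntable's emergency stop: press the red mushroom button in until it stays in by itself, and take your hand off; then, with the fingertips against the side of its grip bar and without gripping it, push the bar round clockwise until the button jumps out again. Then press the blue reset button fully down and let it go. Do not press the green start button, do not grip or pick up anything, do not press hard, and leave the other things on the table where they are.

Things in the scene. Friction and masses are not known exactly. Their poses are not given: they have to be found in the camera images.
- stop_station: stop station, fixed: grey box with yellow cover, 110 x 110 x 55 mm; origin under its centre, on the red button's axis, z up. On it a yellow guard ring (inner diameter 73, outer 86 mm, top 77 mm above the table) round the red mushroom head (67 mm across, its crown 80 mm above the table at rest). Pressed and latched, head and grip bar stand about 11.5 mm lower, the head below the ring's top
- stop_top (a point): middle of the top of the red grip bar, on the button's axis, moving with it; 104 mm above the table at rest, about 92 mm when latched in. The bar stands upright across the head: 60 mm long, 12 mm thick, with flat vertical sides; at rest it lies along the station's x axis, 30 mm to each side. Latched in, it still rises 15 mm above the guard ring
- stop_press (a joint): how far the red mushroom is pressed in, m: 0 = out, 0.0115 = latched in, 0.014 = end stop. Sprung: pressing takes 5 N at first, about 8 N midway and 10 N at the end stop. Past about 0.012 a latch snaps in and the button stays in by itself at about 0.0115 until it is twisted
- stop_twist (a joint): how far the red head with its bar is twisted clockwise seen from above, rad: 0 = at rest (bar along the station's x), 0.8 = end stop; it cannot turn the other way. A spring turns it back (0.03 N m at rest, some 0.12 N m near the release: about 5 N at 25 mm from the axis). When latched in, the button jumps out by itself once twisted beyond about 0.4
- stop_lee: lee faces of the red bar: the side faces that lead as it turns clockwise; origin on the axis, 69 mm above the table when out. To turn the bar clockwise push only the other faces: of the half on the station's -x side the -y face, toward +y; of the half on its +x side the +y face, toward -y. A pinch on the bar or a push the wrong way loads the lee faces
- reset_button_top (a point): the middle of the top of the blue reset button, 32 mm across, 72 mm above the table, on a grey box 76 x 76 x 50 mm that is fixed to the table; its black collar, 48 mm across, ends 62 mm above the table
- reset_button (a joint): how far the blue reset button is pressed, m: 0 = out, 0.006 = fully down; fully down takes 6 N, it springs back when let go
- start_button_top (a point): the middle of the top of the green start button, which stands on a box of the same size as the blue one's; blue and green may have changed places
- start_button (a joint): how far the green start button is pressed, m: 0 = out, 0.006 = fully down; not to be pressed
- earplug_pot: bystander: earplug pot with orange lid, 50 mm across, 42 high, origin under its centre
- marker_red: bystander: black marker with red cap, 126 mm long, lying, origin at the underside of its middle
- marker_blue: bystander: black marker with blue cap, 126 mm long, lying, origin at the underside of its middle
- cold_chisel: bystander: blue cold chisel, 154 mm long, lying, origin at the underside of its middle
- magnet_square: bystander: red triangular welding magnet, 66 x 96 x 17 mm, origin at the underside of its middle
- steel_cup: bystander: steel cup, 65 mm across, 64 high, origin under its centre

How it is judged:
By the outcome, as a careful person would: the job done as asked, in the order asked, and still so for the second after the job is handed in, with the robot touching nothing.
It also fails if it takes over 45 s, if anything falls off the work surface, if the arm or the gripper's body presses on something with over 40 N, if the wrist force passes 120 N, or if a joint passes its speed limit or range.

### The arm

A 6-joint arm with a two-finger parallel gripper is mounted at the origin on a cart in front of the work surface, level with it; the furniture and walls round the work are solid. World frame = base frame: x ahead of the robot, y to its left, z up, the work surface at z = 0. Lengths are in m, angles in rad, forces in N, time in s.
With the tool pointing down it reaches from about 0.35 to 0.775 m from the base axis. Payload 5.5 kg.
Tool frame: the origin (TCP) lies midway between the tips of the shut fingers; the grasp point (between the pads) lies 19 mm behind it; z points along the fingers, y is the line along which they close (so a half turn about z gives the same grasp; the last joint's range is limited). The gripper opens to 85 mm and grips with 20 to 120 N. Pads are 22 mm wide; open, the fingers measure 114 mm over their backs; the gripper's body (76 mm by 85 mm) begins 54 mm behind the grasp point. The pads swing forward as they close: fully open they stand 13 mm farther back than shut.
Start: joints at [0.992, 0.313, 0.046, 1.304, 0, 1.431], TCP at [0.244, 0.521, 0.231] pointing down, gripper open.
Joint ranges: [-2.76, 2.76], [-0.86, 1.69], [-1.03, 1.26], [-2.2, 2.34], [-1.47, 1.5], [-3.14, 3.14]. Speed limits (rad/s): [2.57, 2.57, 3.14, 3.14, 3.14, 3.14].

### API

Orientations are given as a unit quaternion [w, x, y, z].
In Python, from workcell import telemetry, imaging, env gives the robot as it stands. The module is installed in compiled form; this text tells all that it offers.
- The arm moves only by the tool step_arm, never from a script. Its argument "moves" is a list of rows, each a list of 3 entries, a list of its own where there are three numbers: the shift along the tool's x, y, z in mm, then the turn, a rotation vector about the tool's x, y, z in rad, then the finger opening in mm, from 0 to 85.4. A call has 1 to 8 rows; each row is the pose to reach, as a shift and turn from the pose commanded when the call began, along the tool's axes at that moment; what a row does not reach only later rows make up. A row lasts 1/12 s, in which the tool goes at most 41.7 mm and 7.16 degrees, less where a joint would pass 70% of its speed; a pose out of reach is approached as far as the arm can. A call with a gripper value outside its range is refused whole. The fingers move at their own pace and stop on an object; "grip_force" is the grip in N (left out, the last holds). Time passes only in rows, so rows that repeat a pose let the fingers close. It gives the time, the measured TCP pose, the force, the opening and the grip force at its end, in the units of the state.
- telemetry.get_state(): the state, without advancing time (a new reading comes with each control period).
- imaging.read_camera(name): name is "scene" or "top"; returns the picture (384x512x3 uint8, red, green, blue); there is no depth.
- imaging.camera_params(name): a dict with "camera_matrix" (3x3 intrinsics, pixels), "pose" (4x4, takes a point from camera to world coordinates). Camera axes: x right, y up, looking along -z (the intrinsics and any distortion apply to the point x, -y, -z); pixel columns grow to the right and rows downward; lengths in m; the calibration is good to about 2 mm. A picture is of the moment at which its call begins. camera_params takes no time and is no camera call.
- env.hand_in(): hands the job in; it is judged then, once.
The state is a dict: "clock": time; "joint_pos": joint angles; "qvel": joint speeds; "tau": joint torques, N m; "tcp_pos": TCP position; "orientation": TCP orientation; "wrist_force": force on the tool from outside, world axes, zero at the start; "ft_torque": the same for the moment, N m; "finger_gap": finger opening in m; "grip_force": force on a finger pad.
Only numpy, scipy, OpenCV 4.12 (cv2) and the standard library are available. Lean on these libraries where they do the work, as an engineer would, in place of code of your own. Each camera call takes 0.05 s, during which the arm holds its last target. There are 200 camera calls.

## Working session

There is one attempt and no reset: what is moved stays moved. The work goes in short steps, Python scripts to look and compute and a tool call to move; the robot and the scene stay as the last step left them, time stands still between calls to the robot, and variables do not carry over. Pictures are saved under pics/ and viewed, at most 10 in all, crops included, and the job is handed in when it is done.

Besides the shell and the picture viewer there is one more tool, called after ">>>" as name([rows], argument=value, ...), one row to a line, values as JSON. step_arm: Moves the arm, as the interface text tells. Its arguments: {"type":"object","properties":{"moves":{"type":"array"},"grip_force":{"type":"number"}},"required":["moves"]}

```bash
mkdir -p pics
python3 - <<'E'
from workcell import telemetry, imaging
import cv2,numpy as np
np.set_printoptions(precision=4,suppress=True)
for n in("top","scene"):
    im=imaging.read_camera(n); cv2.imwrite(f"pics/{n}0.png",im[:,:,::-1]); np.save(n+"0.npy",im)
    p=imaging.camera_params(n); print(n,p)
s=telemetry.get_state();print(s)
E
```

```text
top {'camera_matrix': array([[387.9896,   0.    , 259.772 ],
       [  0.    , 387.9896, 190.8224],
       [  0.    ,   0.    ,   1.    ]]), 'pose': array([[-0.01  ,  0.9813, -0.1921,  0.3716],
       [-0.9999, -0.0102, -0.0002,  0.0271],
       [-0.0021,  0.1921,  0.9814,  1.3233],
       [ 0.    ,  0.    ,  0.    ,  1.    ]])}
scene {'camera_matrix': array([[459.9221,   0.    , 256.9997],
       [  0.    , 459.9221, 189.9814],
       [  0.    ,   0.    ,   1.    ]]), 'pose': array([[-0.4632, -0.6076,  0.6452,  1.7267],
       [ 0.8862, -0.3271,  0.3281,  0.5751],
       [ 0.0117,  0.7237,  0.69  ,  1.2948],
       [ 0.    ,  0.    ,  0.    ,  1.    ]])}
{'clock': 0.1, 'joint_pos': array([ 0.9924,  0.3139,  0.0451,  1.3036, -0.    ,  1.4312]), 'qvel': array([ 0.    , -0.0011,  0.0011,  0.0007, -0.0006, -0.0002]), 'tau': array([  0.0033, -48.1727,  29.9243,   0.0128,  -0.0001,  -0.    ]), 'tcp_pos': array([0.244 , 0.5201, 0.2305]), 'orientation': array([-0.0003,  0.2176,  0.976 , -0.0008]), 'wrist_force': array([ 0.018 , -0.2706, -0.9377]), 'ft_torque': array([0.0495, 0.0243, 0.0324]), 'grip_force': 0.0, 'finger_gap': 0.08540137820640743}
```

View pics/top0.png

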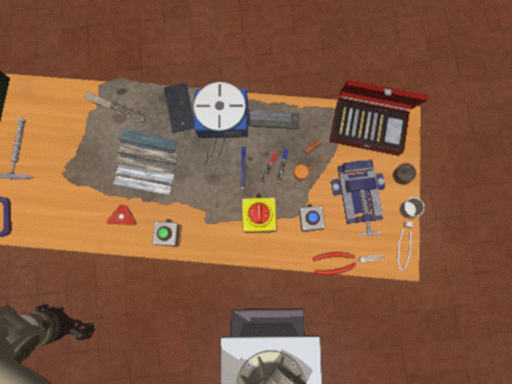

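View pics/scene0.png

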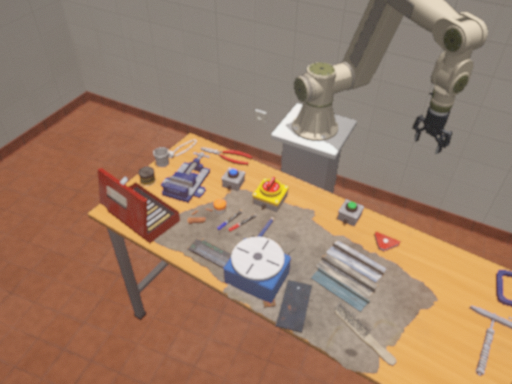

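The top view shows the stop station at (259,213), blue reset at (312,217) and green start at (164,233). Next I measure them and zoom in.

```bash
cat > h.py <<'E'
import numpy as np,cv2
from workcell import imaging
def ray(n,uv,z):
    p=imaging.camera_params(n);K,T=p["camera_matrix"],p["pose"]
    d=np.linalg.inv(K)@[uv[0],uv[1],1]; d=T[:3,:3]@(d*[1,-1,-1]); c=T[:3,3]
    return c+d*(z-c[2])/d[2]
def mask(im,h0,h1,s=130,v=60):
    h=cv2.cvtColor(im,cv2.COLOR_RGB2HSV); H=h[...,0].astype(int)
    ok=(H>=h0)&(H<=h1) if h0<h1 else (H>=h0)|(H<=h1)
    return (ok&(h[...,1]>=s)&(h[...,2]>=v)).astype(np.uint8)
def blobs(m,box,amin=20):
    x0,y0,x1,y1=box; k=np.zeros_like(m);k[y0:y1,x0:x1]=m[y0:y1,x0:x1]
    cs,_=cv2.findContours(k,cv2.RETR_EXTERNAL,cv2.CHAIN_APPROX_NONE)
    return sorted([c for c in cs if cv2.contourArea(c)>amin],key=cv2.contourArea)[::-1]
E
python3 - <<'E'
from h import *
np.set_printoptions(precision=4,suppress=True)
for n,by,bb in(("top",(235,190,285,240),(298,200,328,235)),("scene",(245,165,295,215),(220,160,250,195))):
    im=np.load(n+"0.npy")
    y=blobs(mask(im,22,34,150,100),by)[0]
    q=np.array([ray(n,c[0],.055)[:2] for c in y]).astype(np.float32)
    print(n,"yellow",cv2.minAreaRect(y),cv2.minAreaRect(q))
    for nm,h,z,bx in(("blue",(100,125),.072,bb),("red",(172,8),.085,by)):
        for c in blobs(mask(im,*h),bx,15)[:2]:
            (r,_,a)=cv2.minAreaRect(c); m=cv2.moments(c); u=(m["m10"]/m["m00"],m["m01"]/m["m00"])
            print(n,nm,u,cv2.contourArea(c),ray(n,u,z))
    g=im[by[1]-5:by[3]+5,by[0]-5:by[2]+55 if n=="top" else by[2]+5] 
    cv2.imwrite(f"pics/{n}c.png",cv2.resize(g[:,:60,::-1],(480,480),interpolation=cv2.INTER_CUBIC))
a,b=[cv2.imread(f"pics/{n}c.png") for n in("top","scene")]
cv2.imwrite("pics/c1.png",cv2.resize(np.hstack([a,b]),(800,400)))
E
```

```text
top yellow ((258.8371276855469, 214.07920837402344), (34.00908279418945, 33.15290832519531), 87.27368927001953) ((0.5422772765159607, 0.03149818629026413), (0.1127588078379631, 0.1084538921713829), 2.6296281814575195)
top blue (312.8470948012232, 216.74617737003058) 54.5 [ 0.5291 -0.144   0.072 ]
top red (258.7859778597786, 212.96863468634686) 271.0 [0.5414 0.0312 0.085 ]
scene yellow ((270.29998779296875, 190.39999389648438), (28.621667861938477, 24.59674835205078), 26.56505012512207) ((0.5415322184562683, 0.033295344561338425), (0.1269308626651764, 0.11337874829769135), 2.1095850467681885)
scene red (271.35714285714283, 186.25091575091574) 91.0 [0.5508 0.0388 0.085 ]
```

View pics/c1.png

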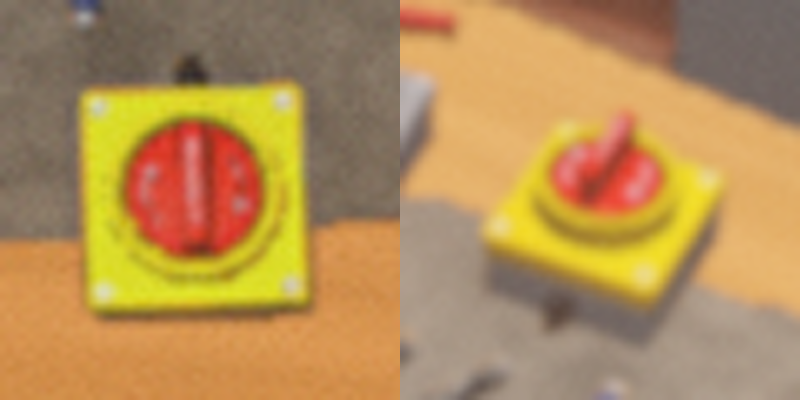

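The red bar lies almost along world x (station yaw about +2.5°), axis at about (0.541, 0.031), in crop pixel (195,190). I go above it with shut fingers and keep the start orientation, which later puts the finger back nearly flush with the twisted bar.

>>> step_arm([
  [[-240, -160, 0], [0, 0, 0], 0],
  [[-240, -160, 0], [0, 0, 0], 0],
  [[-240, -160, 0], [0, 0, 0], 0],
  [[-240, -160, 0], [0, 0, 0], 0],
  [[-477, -316, 60], [0, 0, 0], 0],
  [[-477, -316, 60], [0, 0, 0], 0],
  [[-477, -316, 60], [0, 0, 0], 0],
  [[-477, -316, 60], [0, 0, 0], 0],
], grip_force=20)

```text
clock: 0.77
tcp_pos: [0.4168, 0.2353, 0.2065]
orientation: [-0.0, 0.218, 0.976, 0.0]
wrist_force: [1.0, -0.3, -0.5]
finger_gap: -0.0003
grip_force: 0.0
```

```bash
cat >> h.py <<'E'
def to(*p):
    from workcell import telemetry
    from scipy.spatial.transform import Rotation as Q
    s=telemetry.get_state();q=s["orientation"];R=Q.from_quat([q[1],q[2],q[3],q[0]])
    np.set_printoptions(precision=4,suppress=True)
    print(s["clock"],s["tcp_pos"],q,s["finger_gap"],s["wrist_force"],s["ft_torque"],s["joint_pos"])
    for t in p: print(t,np.round(R.inv().apply(np.array(t)-s["tcp_pos"])*1000,1))
E
python3 -c "
from h import *
to((.541,.0313,.16),(.541,.0313,.11))"
```

```text
0.7667 [0.4168 0.2353 0.2065] [-0.0001  0.2175  0.9761  0.    ] -0.0003058072113764361 [ 0.9634 -0.3425 -0.4662] [ 0.0496  0.0354 -0.0141] [ 0.346   0.1372 -0.2412  1.1925  0.0001  0.7846]
(0.541, 0.0313, 0.16) [-199.1 -132.    46.5]
(0.541, 0.0313, 0.11) [-199.1 -132.    96.5]
```

>>> step_arm([
  [[-199, -132, 46], [0, 0, 0], 0],
  [[-199, -132, 46], [0, 0, 0], 0],
  [[-199, -132, 46], [0, 0, 0], 0],
  [[-199, -132, 46], [0, 0, 0], 0],
  [[-199, -132, 46], [0, 0, 0], 0],
  [[-199, -132, 46], [0, 0, 0], 0],
  [[-199, -132, 46], [0, 0, 0], 0],
  [[-199, -132, 46], [0, 0, 0], 0],
])

```text
clock: 1.43
tcp_pos: [0.5406, 0.0315, 0.1597]
orientation: [-0.001, 0.219, 0.976, -0.0]
wrist_force: [-0.5, 0.8, 0.1]
finger_gap: -0.0001
grip_force: 0.0
```

Run:
```python
from h import *
to((.541,.0313,.16),(.541,.0313,.11))
t=imaging.read_camera("top");s=imaging.read_camera("scene")
a=cv2.resize(t[180:250,220:340],(800,466),interpolation=cv2.INTER_CUBIC)[:,:400]
b=cv2.resize(s[140:220,215:305],(400,466),interpolation=cv2.INTER_CUBIC)
cv2.imwrite("pics/v2.png",np.hstack([a,b])[:,:,::-1])
for c in blobs(mask(s,98,130,90,60),(222,162,246,195),8): print(c.reshape(-1,2).mean(0),cv2.contourArea(c),ray("scene",c.reshape(-1,2).mean(0),.072))
```

```text
1.4333 [0.5406 0.0315 0.1597] [-0.0011  0.2194  0.9756 -0.    ] -6.001508075480059e-05 [-0.4823  0.8053  0.0537] [ 0.0092  0.0109 -0.0189] [-0.0903  0.2824 -0.1745  1.116   0.0003  0.3522]
(0.541, 0.0313, 0.16) [-0.5  0.  -0.3]
(0.541, 0.0313, 0.11) [-0.6  0.  49.7]
[232.7059 171.8824] 24.5 [ 0.5362 -0.1411  0.072 ]
```

View pics/v2.png

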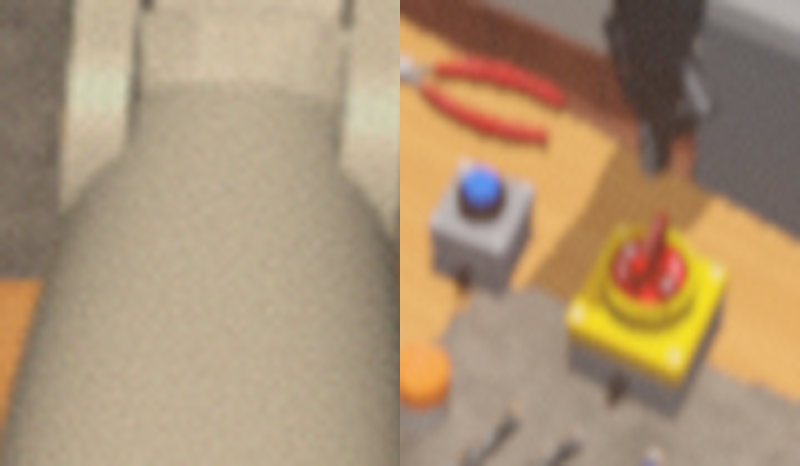

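The scene view shows the fingertips (655,165) right above the bar (655,220). The arm hides the top view. Descending to press.

>>> step_arm([
  [[0, 0, 30], [0, 0, 0], 0],
  [[0, 0, 48], [0, 0, 0], 0],
  [[0, 0, 53], [0, 0, 0], 0],
  [[0, 0, 57], [0, 0, 0], 0],
  [[0, 0, 61], [0, 0, 0], 0],
  [[0, 0, 64], [0, 0, 0], 0],
  [[0, 0, 66], [0, 0, 0], 0],
  [[0, 0, 66], [0, 0, 0], 0],
])

```text
clock: 2.2
tcp_pos: [0.54, 0.0344, 0.0966]
orientation: [0.0, 0.217, 0.976, 0.0]
wrist_force: [-4.3, 1.4, 6.2]
finger_gap: 0.0001
grip_force: 3.1
```

>>> step_arm([
  [[0, 0, 1], [0, 0, 0], 0],
  [[0, 0, 2], [0, 0, 0], 0],
  [[0, 0, 2], [0, 0, 0], 0],
])

```text
clock: 2.45
tcp_pos: [0.5405, 0.0342, 0.0946]
orientation: [0.0, 0.217, 0.976, 0.0]
wrist_force: [-3.6, 1.3, 5.5]
finger_gap: 0.0002
grip_force: 2.5
```

```bash
python3 -c "
from h import *
to((.541,.0313,.091))"
```

```text
2.45 [0.5405 0.0342 0.0946] [0.0005 0.217  0.9762 0.0004] 0.00019953133309510185 [-3.613   1.2714  5.5133] [0.2643 0.6928 0.0022] [-0.0855  0.3288 -0.2801  0.9608  0.0007  0.3519]
(0.541, 0.0313, 0.091) [-1.7 -2.4  3.6]
```

Run:
```python
from h import *
s=imaging.read_camera("scene")
cv2.imwrite("pics/v3.png",cv2.resize(s[150:215,235:305],(700,600),interpolation=cv2.INTER_CUBIC)[:,:,::-1])
```

```text
(no output)
```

View pics/v3.png

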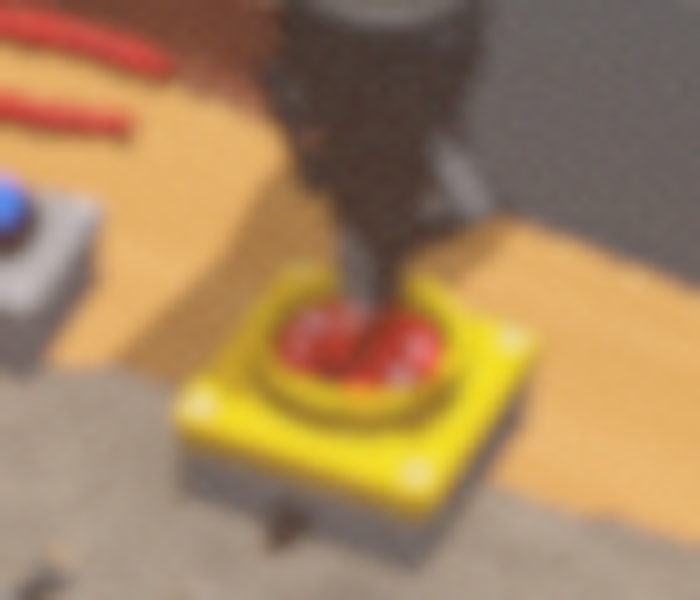

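The tip (370,300) sits on the middle of the bar, which is partly in. The arm is compliant, so I press on gently.

>>> step_arm([
  [[0, 0, 1], [0, 0, 0], 0],
  [[0, 0, 2], [0, 0, 0], 0],
  [[0, 0, 3], [0, 0, 0], 0],
  [[0, 0, 3], [0, 0, 0], 0],
])

```text
clock: 2.83
tcp_pos: [0.541, 0.0337, 0.0909]
orientation: [0.001, 0.217, 0.976, 0.0]
wrist_force: [-2.6, 3.2, 6.7]
finger_gap: -0.0001
grip_force: 3.8
```

>>> step_arm([
  [[0, 0, 1], [0, 0, 0], 0],
  [[0, 0, 1.5], [0, 0, 0], 0],
  [[0, 0, 1.5], [0, 0, 0], 0],
])

```text
clock: 3.08
tcp_pos: [0.5411, 0.0337, 0.0899]
orientation: [0.001, 0.217, 0.976, 0.0]
wrist_force: [-3.5, 1.9, 9.9]
finger_gap: -0.0001
grip_force: 4.9
```

>>> step_arm([
  [[0, 0, -15], [0, 0, 0], 0],
  [[0, 0, -40], [0, 0, 0], 0],
  [[0, 0, -60], [0, 0, 0], 0],
  [[0, 0, -60], [0, 0, 0], 0],
])

```text
clock: 3.42
tcp_pos: [0.5439, 0.0329, 0.1529]
orientation: [0.004, 0.218, 0.976, 0.0]
wrist_force: [1.1, 0.1, 0.7]
finger_gap: 0.0001
grip_force: 0.0
```

Run:
```python
from h import *
to((.521,.0,.12),(.521,0,.084))
s=imaging.read_camera("scene")
cv2.imwrite("pics/v4.png",cv2.resize(s[150:215,235:305],(700,600),interpolation=cv2.INTER_CUBIC)[:,:,::-1])
```

```text
3.4167 [0.5439 0.0329 0.1529] [0.0042 0.2176 0.976  0.0004] 0.0001341843271400393 [1.1382 0.0981 0.7294] [ 0.017  -0.0278 -0.0343] [-0.0868  0.2844 -0.1892  1.0887 -0.0002  0.3519]
(0.521, 0.0, 0.12) [  7.  -39.6  32.7]
(0.521, 0, 0.084) [  7.3 -39.7  68.7]
```

View pics/v4.png

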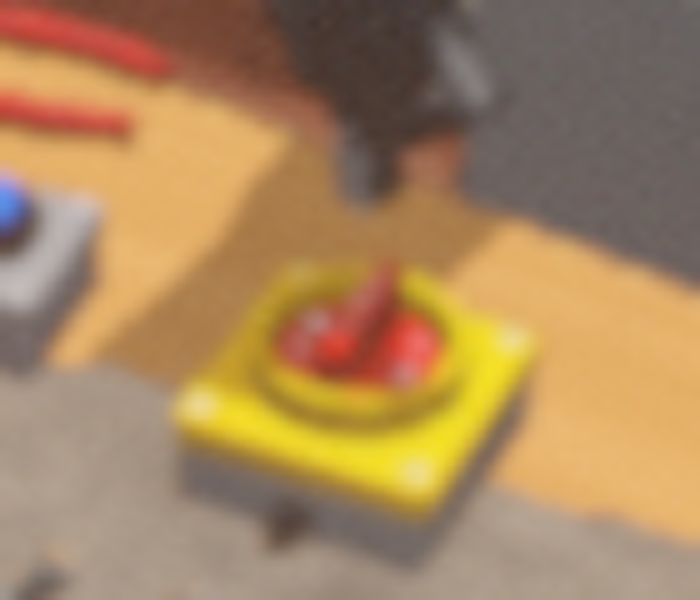

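The button is latched: the bar (365,310) rises only a little above the ring. I move to the bar's robot-side half on its -y side.

>>> step_arm([
  [[5, -37, 0], [0, 0, 0], 0],
  [[5, -37, 0], [0, 0, 0], 0],
  [[5, -37, 30], [0, 0, 0], 0],
  [[5, -37, 52], [0, 0, 0], 0],
  [[5, -37, 60], [0, 0, 0], 0],
  [[5, -37, 63], [0, 0, 0], 0],
  [[5, -37, 63], [0, 0, 0], 0],
])

```text
clock: 4.05
tcp_pos: [0.5197, 0.002, 0.0845]
orientation: [-0.001, 0.218, 0.976, -0.0]
wrist_force: [0.0, -1.0, 0.9]
finger_gap: -0.0
grip_force: 0.0
```

Run:
```python
from h import *
to((.521,.0,.084),(.521,0.007,.084),(.521,0.018,.084),(.521,0.025,.084))
s=imaging.read_camera("scene")
cv2.imwrite("pics/v5.png",cv2.resize(s[150:215,235:305],(700,600),interpolation=cv2.INTER_CUBIC)[:,:,::-1])
```

```text
4.05 [0.5197 0.002  0.0845] [-0.001   0.2176  0.976  -0.0001] -2.9962353110059264e-05 [ 0.0055 -0.9971  0.884 ] [-0.0435 -0.0405 -0.0427] [-0.1507  0.3024 -0.3459  0.9245 -0.      0.288 ]
(0.521, 0.0, 0.084) [-2.  -1.2  0.5]
(0.521, 0.007, 0.084) [1.  5.1 0.5]
(0.521, 0.018, 0.084) [ 5.7 15.1  0.5]
(0.521, 0.025, 0.084) [ 8.6 21.4  0.5]
```

View pics/v5.png

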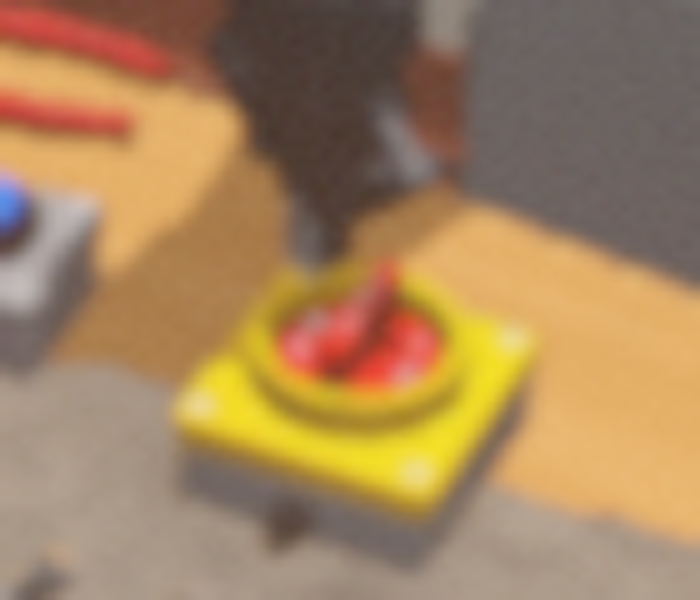

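The fingertips (320,260) are just left of the bar's robot-side end (385,270), clear of it and above the ring. Pushing toward +y.

>>> step_arm([
  [[1.3, 2.7, 0], [0, 0, 0], 0],
  [[2.6, 5.4, 0], [0, 0, 0], 0],
  [[3.8, 8.1, 0], [0, 0, 0], 0],
  [[5.1, 10.9, 0], [0, 0, 0], 0],
  [[6.4, 13.6, 0], [0, 0, 0], 0],
  [[6.4, 13.6, 0], [0, 0, 0], 0],
])

```text
clock: 4.6
tcp_pos: [0.5206, 0.0172, 0.0861]
orientation: [0.001, 0.217, 0.976, -0.0]
wrist_force: [-0.6, -1.8, 5.0]
finger_gap: -0.0002
grip_force: 2.0
```

Run:
```python
from h import *
to((.521,0.025,.084))
s=imaging.read_camera("scene")
cv2.imwrite("pics/v6.png",cv2.resize(s[150:215,235:305],(700,600),interpolation=cv2.INTER_CUBIC)[:,:,::-1])
```

```text
4.6 [0.5206 0.0172 0.0861] [ 0.0005  0.2174  0.9761 -0.0001] -0.0001533093519293983 [-0.568  -1.7971  5.0153] [-0.2775  0.2328  0.0093] [-0.121   0.3006 -0.3441  0.9251 -0.0004  0.3173]
(0.521, 0.025, 0.084) [2.9 7.3 2.1]
```

View pics/v6.png

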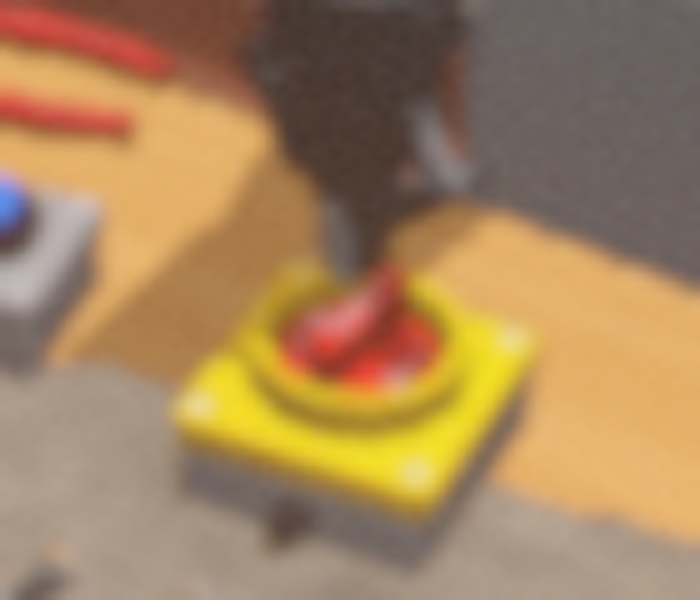

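The bar has turned partly (its end now at about (395,270)) and is still in. I push further.

>>> step_arm([
  [[0.8, 1.8, 0], [0, 0, 0], 0],
  [[1.7, 3.6, 0], [0, 0, 0], 0],
  [[1.7, 3.6, 0], [0, 0, 0], 0],
])

```text
clock: 4.9
tcp_pos: [0.5207, 0.0205, 0.086]
orientation: [0.001, 0.218, 0.976, -0.0]
wrist_force: [-1.4, -2.4, 6.8]
finger_gap: -0.0001
grip_force: 3.2
```

>>> step_arm([
  [[0.8, 1.8, 0], [0, 0, 0], 0],
  [[1.7, 3.6, 0], [0, 0, 0], 0],
  [[1.7, 3.6, 0], [0, 0, 0], 0],
])

```text
clock: 5.15
tcp_pos: [0.521, 0.0241, 0.0861]
orientation: [0.001, 0.218, 0.976, -0.001]
wrist_force: [-1.5, -4.4, 6.2]
finger_gap: -0.0
grip_force: 4.5
```

Run:
```python
from h import *
to((.521,0.025,.084))
s=imaging.read_camera("scene")
cv2.imwrite("pics/v7.png",cv2.resize(s[150:215,235:305],(700,600),interpolation=cv2.INTER_CUBIC)[:,:,::-1])
```

```text
5.15 [0.521  0.0241 0.0861] [ 0.001   0.218   0.976  -0.0007] -2.199587420781727e-05 [-1.4621 -4.3915  6.2452] [-0.8244  0.1892 -0.0096] [-0.1068  0.3013 -0.343   0.9246 -0.0016  0.3326]
(0.521, 0.025, 0.084) [0.4 0.8 2.1]
```

View pics/v7.png

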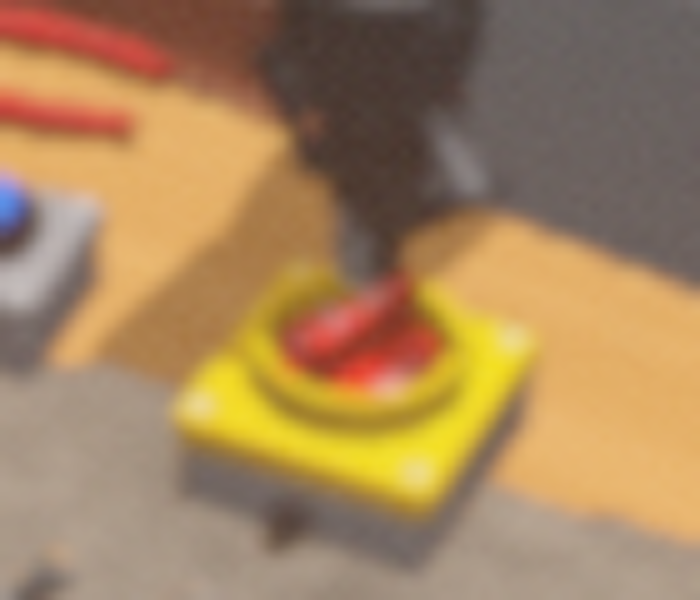

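The bar is turned further (from (300,345) to (405,280)). Let me quantify the angle before pushing on.

Run:
```python
from h import *
f=lambda u,v,z:ray("scene",(235+u/10,150+v/9.23),z)[:2]
for nm,a,b in(("v4",(340,320),(388,265)),("v6",(310,335),(392,270)),("v7",(295,330),(405,275))):
    for z in(.092,.104):
        p,q=f(*a,z),f(*b,z);d=p-q;print(nm,z,p,q,np.linalg.norm(d),np.degrees(np.arctan2(d[1],d[0])))
s=imaging.read_camera("scene")
m=mask(s,172,8)
c=blobs(m,(245,165,290,210))[0];print(cv2.boundingRect(c),cv2.contourArea(c))
```

```text
v4 0.092 [0.5539702  0.03001375] [0.51464208 0.03127827] 0.039348440467204385 -1.841602133487212
v4 0.104 [0.56566962 0.03545149] [0.52673387 0.03670339] 0.03895587552052492 -1.8416021334872923
v6 0.092 [0.567574   0.02397967] [0.51671905 0.0340262 ] 0.0518378077137675 -11.17503537275316
v6 0.104 [0.57913771 0.02947761] [0.52879012 0.03942391] 0.051320640934613936 -11.175035372753062
v7 0.092 [0.56759194 0.01755569] [0.51713117 0.03984599] 0.055164718715775045 -23.832739401420216
v7 0.104 [0.57915546 0.02311772] [0.52919813 0.04518564] 0.0546143605667833 -23.832739401420145
(264, 179, 14, 13) 79.0
```

Twist is about 0.4 and the bar is still in, so release is close. A bit further.

>>> step_arm([
  [[0.5, 1.1, 0], [0, 0, 0], 0],
  [[0.9, 1.8, 0], [0, 0, 0], 0],
  [[1.3, 2.7, 0], [0, 0, 0], 0],
  [[1.3, 2.7, 0], [0, 0, 0], 0],
])

```text
clock: 5.58
tcp_pos: [0.5212, 0.0268, 0.0862]
orientation: [0.001, 0.218, 0.976, -0.001]
wrist_force: [-0.3, -4.9, 5.6]
finger_gap: 0.0
grip_force: 4.9
```

```bash
cat > r.py <<'E'
from h import *
s=imaging.read_camera("scene")
for c in blobs(mask(s,172,8),(245,160,290,210)):print(cv2.boundingRect(c),cv2.contourArea(c),tuple(c[c[:,0,1].argmin()][0]))
to((.521,0.025,.084))
E
python3 r.py
```

```text
(264, 180, 14, 12) 81.0 (np.int32(275), np.int32(180))
5.6333 [0.5212 0.0268 0.0862] [ 0.0012  0.2181  0.9759 -0.0008] 0.00012120947725343826 [-1.4069 -5.4381  5.6786] [-0.9008  0.0873 -0.0255] [-0.1014  0.3015 -0.3425  0.9245 -0.002   0.3382]
(0.521, 0.025, 0.084) [-0.5 -1.7  2.2]
```

>>> step_arm([
  [[0.5, 1, 0], [0, 0, 0], 0],
  [[0.9, 1.8, 0], [0, 0, 0], 0],
  [[1.3, 2.7, 0], [0, 0, 0], 0],
  [[1.3, 2.7, 0], [0, 0, 0], 0],
])

```text
clock: 5.97
tcp_pos: [0.5215, 0.0295, 0.0864]
orientation: [0.002, 0.218, 0.976, -0.001]
wrist_force: [0.6, -5.3, 6.9]
finger_gap: -0.0
grip_force: 6.1
```

```bash
python3 r.py
```

```text
(264, 179, 14, 13) 84.5 (np.int32(275), np.int32(179))
6.0167 [0.5215 0.0295 0.0864] [ 0.0016  0.2182  0.9759 -0.0011] 0.00010748695771773982 [-0.8015 -5.6617  5.8958] [-1.0727  0.0117 -0.0202] [-0.0958  0.3016 -0.3418  0.9244 -0.0025  0.344 ]
(0.521, 0.025, 0.084) [-1.4 -4.3  2.4]
```

The finger has moved about 12 mm in contact, so the twist is well past 0.4. Friction on the finger may be holding the button down, so I ease upward.

>>> step_arm([
  [[0, 0, -1.5], [0, 0, 0], 0],
  [[0, 0, -3], [0, 0, 0], 0],
  [[0, 0, -4], [0, 0, 0], 0],
  [[0, 0, -4], [0, 0, 0], 0],
])

```text
clock: 6.35
tcp_pos: [0.5215, 0.0296, 0.0905]
orientation: [0.002, 0.218, 0.976, -0.001]
wrist_force: [-0.4, -5.2, 6.2]
finger_gap: 0.0
grip_force: 5.5
```

```bash
python3 r.py
```

```text
(264, 179, 15, 13) 95.0 (np.int32(275), np.int32(179))
6.4 [0.5215 0.0296 0.0904] [ 0.0016  0.2182  0.9759 -0.0009] 0.0002729108727203712 [-0.2755 -4.9738  5.8265] [-0.9399  0.0358  0.0131] [-0.0959  0.2978 -0.3362  0.9339 -0.0021  0.344 ]
(0.521, 0.025, 0.084) [-1.5 -4.4  6.4]
```

The upward force follows the finger as it rises, so the button is unlatched and riding on friction. I let it rise fully.

>>> step_arm([
  [[0, 0, -2], [0, 0, 0], 0],
  [[0, 0, -4], [0, 0, 0], 0],
  [[0, 0, -6], [0, 0, 0], 0],
  [[0, 0, -8], [0, 0, 0], 0],
  [[0, 0, -8], [0, 0, 0], 0],
])

```text
clock: 6.82
tcp_pos: [0.5207, 0.0299, 0.0977]
orientation: [0.001, 0.218, 0.976, -0.001]
wrist_force: [-0.5, -4.9, 2.8]
finger_gap: 0.0001
grip_force: 2.2
```

```bash
python3 r.py
```

```text
(263, 178, 16, 14) 115.5 (np.int32(275), np.int32(178))
6.8667 [0.5205 0.03   0.0975] [ 0.0004  0.218   0.9759 -0.0006] 0.0004636764694803971 [-0.64   -4.1205  3.3678] [-0.9753  0.1129  0.023 ] [-0.0957  0.2912 -0.3261  0.953  -0.0013  0.3439]
(0.521, 0.025, 0.084) [-2.6 -4.3 13.5]
```

The finger still touches the bar side at z = 97 mm, above the latched top (92), so the button is out. Back off sideways, then up.

>>> step_arm([
  [[-4, -9, 0], [0, 0, 0], 0],
  [[-9, -19, 0], [0, 0, 0], 0],
  [[-13, -28, 0], [0, 0, 0], 0],
  [[-13, -28, -25], [0, 0, 0], 0],
  [[-13, -28, -50], [0, 0, 0], 0],
  [[-13, -28, -50], [0, 0, 0], 0],
])

```text
clock: 7.37
tcp_pos: [0.5224, -0.0013, 0.1512]
orientation: [0.003, 0.218, 0.976, 0.001]
wrist_force: [1.5, -0.3, 0.8]
finger_gap: -0.0003
grip_force: 0.0
```

```bash
python3 r.py
python3 - <<'E'
from h import *
to((.531,-.143,.147),(.531,-.143,.08))
s=imaging.read_camera("scene")
cv2.imwrite("pics/v8.png",cv2.resize(s[140:215,220:305],(680,600),interpolation=cv2.INTER_CUBIC)[:,:,::-1])
for c in blobs(mask(s,98,130,90,60),(222,162,246,195),8): print(c.reshape(-1,2).mean(0),cv2.contourArea(c),cv2.boundingRect(c),ray("scene",c.reshape(-1,2).mean(0),.072))
E
```

```text
(263, 177, 16, 15) 98.5 (np.int32(272), np.int32(177))
7.4167 [ 0.5218 -0.001   0.1494] [0.0022 0.2181 0.9759 0.0005] 0.00023754598997398658 [-0.0361 -0.6862 -1.0246] [-0.0466  0.0286  0.0101] [-0.1563  0.2475 -0.248   1.0709  0.0007  0.2833]
(0.521, 0.025, 0.084) [12.1 23.1 65.4]
7.4167 [ 0.5218 -0.001   0.1494] [0.0022 0.2181 0.9759 0.0005] 0.00023754598997398658 [-0.0361 -0.6862 -1.0246] [-0.0466  0.0286  0.0101] [-0.1563  0.2475 -0.248   1.0709  0.0007  0.2833]
(0.531, -0.143, 0.147) [ -68.7 -124.6    2.4]
(0.531, -0.143, 0.08) [ -68.4 -124.7   69.4]
[232.7647 171.8824] 23.5 (229, 170, 8, 5) [ 0.5361 -0.1409  0.072 ]
```

View pics/v8.png

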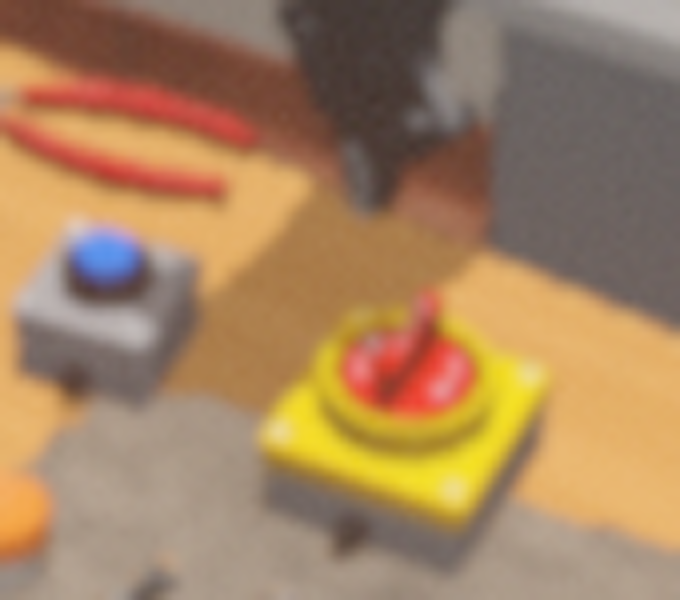

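The red button is out again with its bar back at rest, at (405,350). The blue button is at (107,255). Going over blue.

>>> step_arm([
  [[-68.5, -124.5, 0], [0, 0, 0], 0],
  [[-68.5, -124.5, 0], [0, 0, 0], 0],
  [[-68.5, -124.5, 0], [0, 0, 0], 0],
  [[-68.5, -124.5, 0], [0, 0, 0], 0],
  [[-68.5, -124.5, 30], [0, 0, 0], 0],
  [[-68.5, -124.5, 55], [0, 0, 0], 0],
  [[-68.5, -124.5, 65], [0, 0, 0], 0],
  [[-68.5, -124.5, 65], [0, 0, 0], 0],
])

```text
clock: 8.13
tcp_pos: [0.5259, -0.1408, 0.0784]
orientation: [-0.004, 0.218, 0.976, 0.001]
wrist_force: [-0.5, 0.4, 1.1]
finger_gap: -0.0004
grip_force: 0.0
```

Run:
```python
from h import *
to((.531,-.143,.076),(.531,-.143,.066))
t=imaging.read_camera("top")
for c in blobs(mask(t,98,130,90,60),(298,200,328,235),8): print(c.reshape(-1,2).mean(0),cv2.contourArea(c))
```

```text
8.1333 [ 0.5259 -0.1408  0.0784] [-0.0039  0.2179  0.976   0.0009] -0.0004335072864568062 [-0.4789  0.3508  1.0607] [-0.0423 -0.0182 -0.0174] [-0.4093  0.3557 -0.2849  0.9383  0.0003  0.03  ]
(0.531, -0.143, 0.076) [-5.5  0.2  2.4]
(0.531, -0.143, 0.066) [-5.6  0.2 12.4]
```

>>> step_arm([
  [[-1, 0, 0], [0, 0, 0], 0],
  [[-1, 0, 4], [0, 0, 0], 0],
  [[-1, 0, 7], [0, 0, 0], 0],
  [[-1, 0, 10], [0, 0, 0], 0],
  [[-1, 0, 13], [0, 0, 0], 0],
  [[-1, 0, 15], [0, 0, 0], 0],
  [[-1, 0, 15], [0, 0, 0], 0],
])

```text
clock: 8.77
tcp_pos: [0.5308, -0.1423, 0.0678]
orientation: [0.001, 0.218, 0.976, 0.0]
wrist_force: [1.2, 2.3, 4.5]
finger_gap: -0.0
grip_force: 2.3
```

>>> step_arm([
  [[0, 0, 1], [0, 0, 0], 0],
  [[0, 0, 2], [0, 0, 0], 0],
  [[0, 0, 3.5], [0, 0, 0], 0],
  [[0, 0, 4], [0, 0, 0], 0],
  [[0, 0, 4], [0, 0, 0], 0],
])

```text
clock: 9.18
tcp_pos: [0.5308, -0.1423, 0.0659]
orientation: [0.001, 0.218, 0.976, -0.0]
wrist_force: [-4.0, 2.9, 18.1]
finger_gap: -0.0002
grip_force: 9.0
```

Fully down (z = 65.9 mm, at its stop). Let go and rise.

>>> step_arm([
  [[0, 0, -10], [0, 0, 0], 0],
  [[0, 0, -40], [0, 0, 0], 0],
  [[0, 0, -80], [0, 0, 0], 0],
  [[0, 0, -100], [0, 0, 0], 0],
  [[0, 0, -100], [0, 0, 0], 0],
  [[0, 0, -100], [0, 0, 0], 0],
])

```text
clock: 9.68
tcp_pos: [0.5307, -0.1427, 0.1644]
orientation: [0.001, 0.218, 0.976, -0.0]
wrist_force: [0.4, 1.0, -0.6]
finger_gap: -0.0001
grip_force: 0.0
```

```bash
python3 r.py
python3 - <<'E'
from h import *
s=imaging.read_camera("scene")
for c in blobs(mask(s,98,130,90,60),(222,162,246,195),8): print(c.reshape(-1,2).mean(0),cv2.contourArea(c),cv2.boundingRect(c))
a=np.load("scene0.npy").astype(int); d=np.abs(a-s).max(2)
d[:,:]=d; m=(cv2.blur(d.astype(np.float32),(5,5))>45).astype(np.uint8)
print([cv2.boundingRect(c) for c in blobs(m,(90,130,512,384),10)])
from workcell import env
print(env.hand_in())
E
```

```text
(263, 180, 16, 12) 91.5 (np.int32(273), np.int32(180))
9.7333 [ 0.5298 -0.1423  0.1629] [-0.0002  0.2177  0.976  -0.    ] -8.91302296760898e-05 [ 0.0555  0.0789 -0.1254] [ 0.0025 -0.0042 -0.0133] [-0.4087  0.2921 -0.1529  1.1263 -0.0001  0.0303]
(0.521, 0.025, 0.084) [ 79.  147.7  79. ]
[232.8 171.8] 19.5 (230, 170, 7, 5)
[(210, 157, 48, 28), (415, 130, 36, 22), (306, 140, 30, 14), (223, 130, 16, 12), (276, 131, 27, 12), (338, 130, 13, 6), (231, 148, 5, 6)]
the job is handed in; nothing more can be done
None
```

The job is done and handed in: I pressed the red button until it latched, pushed its bar clockwise until it came out, then pressed the blue reset fully down (about 18 N at its stop) and let it go, touching nothing else.

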